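Load the rock-section scanner

ROBOT

A 6-joint arm with a two-finger parallel gripper is mounted at the origin on the work surface. World frame = base frame: x ahead of the robot, y to its left, z up, the work surface at z = 0. Lengths are in m, angles in rad, forces in N, time in s.
With the tool pointing down it reaches from about 0.3 to 0.85 m from the base axis. Payload 5.4 kg.
Tool frame: the origin (TCP) lies on the mounting face of the last link; the fingertips stand ctrl.tips_ahead ahead of it and the grasp point (between the pads) lies 155 mm ahead of it (ctrl.tips_ahead is the distance from the TCP to the fingertips, in m); z points along the fingers, y is the line along which they close (so a half turn about z gives the same grasp; the last joint's range is limited). The gripper opens to 85 mm and grips with 20 to 120 N. Pads are 22 mm wide; open, the fingers measure 114 mm over their backs; the gripper's body (76 mm by 85 mm) begins 54 mm behind the grasp point. The pads swing forward as they close: fully open they stand 13 mm farther back than shut.
Start: joints at [1.075, 0.158, 1.597, -0, 1.386, -0.21], TCP at [0.162, 0.552, 0.405] pointing down, gripper open.
Joint ranges: [-2.91, 2.91], [-0.94, 2.29], [0.18, 2.7], [-1.29, 4.43], [0.17, 2.64], [-3, 3]. Speed limits (rad/s): [2.57, 2.57, 3.14, 3.14, 3.14, 3.14].

INTERFACE

Orientations are given as a rotation vector (axis times angle).
In Python, from cell import ctrl, optics gives the robot as it stands.
- The arm moves only by the tool carry_out, never from a script. Its argument "steps" is a list of rows, each a list of 7 numbers: the turn, a rotation vector about the world's x, y, z in degrees, then the shift along the world's x, y, z in m, then the closure, from 0 (fully open) to 1 (shut). In form: [[ax, ay, az, dx, dy, dz, jaw], ...]. A call has 1 to 5 rows; each row shifts and turns the commanded pose from where the row before left it; what a row does not reach is not made up. A row lasts 1/8 s, in which the tool goes at most 62.5 mm and 10.7 degrees, less where a joint would pass 70% of its speed; a pose out of reach is approached as far as the arm can. A call is refused whole if a number of a shift passes 0.0625 or a number of a turn 10.7, either way. A call with a gripper value outside its range is refused whole. The fingers move at their own pace and stop on an object; the grip force is fixed at half the most. Time passes only in rows, so rows that do not move let the fingers close. It gives the time, the measured TCP pose, the force, the opening and the grip force at its end, in the units of the state.
- ctrl.observe(): the state, without advancing time (a new reading comes with each control period).
- optics.get_image(name): name is "side" or "top" or "wrist"; returns a dict with "img" (480x640x3 uint8, red, green, blue), "fx", "fy", "cx", "cy" (pixels), "D" ([k1, k2, p1, p2, k3] as OpenCV has them; the pictures are not rectified), "position" and "orientation" of the camera in the world; the wrist camera has in their place "hand_eye" (4x4, takes a point from camera to tool coordinates, whose origin is the TCP and whose axes are the flange's). Camera axes: x right, y down, z forward; pixel columns grow to the right and rows downward; lengths in m; the calibration is good to about 2 mm. A picture is of the moment at which its call begins: read the wrist's pose just before it. There is no depth.
- ctrl.hand_in(): hands the job in; it is judged then, once.
The state is a dict: "clock": time; "qpos": joint angles; "joint_velocities": joint speeds; "joint_torque": joint torques, N m; "ee_pos": TCP position; "eef_rot": TCP orientation; "force": force on the tool from outside, world axes, zero at the start; "moment": the same for the moment, N m; "opening": opening from 0.0 (shut) to 1.0 (fully open); "gripper_force": force on a finger pad.
Only numpy, scipy, OpenCV 4.12 (cv2) and the standard library are available. Lean on these libraries where they do the work, as an engineer would, in place of code of your own. Each camera call takes 0.05 s, during which the arm holds its last target. There are 200 camera calls.

TASK

Load the rock sections into the scanner: draw every section that is in the metal drying rack straight up out of its slot and stand it in a slot of the grey slotted carrier, one to a slot, bottomed in the slot, while the carrier is still out on the table. Then swing the scanner's latch bar out of the way if it still bars the bay, slide the loaded carrier along the table (do not lift or tip it) into the scanner's loading bay until it is fully home against the back stop, and swing the latch bar fully shut behind it. Do not let a section fall over, and leave the rocks, jar, dish and brush on the table where they are.

Things in the scene. Friction and masses are not known exactly. Their poses are not given: they have to be found in the camera images.
- section0: one of four alike rock sections (None when absent; three or four are present): upright plate 80 mm wide (x), 9 mm thick (y), 90 mm high, 120 g, rock on glass. Origin: centre of its lower edge, z up. It starts in a slot of the rack, its lower edge 6 mm and its top 96 mm above the table: the upper 40 mm are free, to be gripped across the thickness.
- section1: one of four alike rock sections (None when absent; three or four are present): upright plate 80 mm wide (x), 9 mm thick (y), 90 mm high, 120 g, rock on glass. Origin: centre of its lower edge, z up. It starts in a slot of the rack, its lower edge 6 mm and its top 96 mm above the table: the upper 40 mm are free, to be gripped across the thickness.
- section2: one of four alike rock sections (None when absent; three or four are present): upright plate 80 mm wide (x), 9 mm thick (y), 90 mm high, 120 g, rock on glass. Origin: centre of its lower edge, z up. It starts in a slot of the rack, its lower edge 6 mm and its top 96 mm above the table: the upper 40 mm are free, to be gripped across the thickness.
- section3: one of four alike rock sections (None when absent; three or four are present): upright plate 80 mm wide (x), 9 mm thick (y), 90 mm high, 120 g, rock on glass. Origin: centre of its lower edge, z up. It starts in a slot of the rack, its lower edge 6 mm and its top 96 mm above the table: the upper 40 mm are free, to be gripped across the thickness.
- rack: fixed aluminium drying rack, 110 mm (its x) by 192 mm (its y), 56 mm high, floor 6 mm above the table. Four slots run along its x, centred at y = -69, -23, +23, +69 mm, each 14 mm wide, 98 mm long, open at the top. Origin: centre of its underside.
- carrier: loose grey block, 106 mm (x) by 192 mm (y), 60 mm high, 0.28-0.46 kg, slides on the table; its +y points roughly away from the scanner. Four slots open on top run along x, at y = -72, -24, +24, +72 mm, 15 mm wide, 90 mm long, mouths chamfered 3 mm, floor 6 mm above the table; a section in one rises to 96 mm and may lean a little. Push on the faces, about 40 mm up. Origin: centre of underside.
- scanner: fixed grey scanner (170 mm high) and its bay. Origin: where the carrier's origin lies when fully home, x and y axes as the carrier's then. The bay opens to +y. Back stop at y = -96 mm, 45 mm high, housing behind it. Side guides 30 mm high, inner faces at x = -61 and +61 mm (8 mm play each side) up to y = +80 mm; then lips flare to about x = -75, +75 mm at y = +116 mm.
- latch (a joint): angle of the steel latch bar on its upright hinge (rad). 0 = shut, bar along scanner -x across the mouth, 8 mm from a home carrier. Grows to 2.2 as the free end swings out to +y, then +x; above 1.6 the mouth is clear. Starts 0.2 to 1.0. Stays where left (about 1 N at the pin). Bar 40 to 55 mm above the table, reach 102 mm. Pin at angle a: hinge + 90 mm x (-cos a, sin a) in scanner x, y.
- latch_pin (a point): top centre of the upright black round pin on the latch bar, 90 mm from the hinge: 14 mm in diameter, its top 125 mm above the table, standing 70 mm above the bar; it can be pinched from above or pushed.
- latch_hinge (a point): centre of the hinge of the latch bar, 55 mm above the table, at x = +90, y = +111 mm of the scanner.
- rock_a: grey hand specimen of rock, about 100 mm across and 60 mm high; a bystander, to be left alone. Origin: on its underside (brush: near the middle of its length).
- rock_b: reddish hand specimen of rock, about 100 mm across and 60 mm high; a bystander, to be left alone. Origin: on its underside (brush: near the middle of its length).
- jar: small jar, 54 mm in diameter, 75 mm high; a bystander, to be left alone. Origin: on its underside (brush: near the middle of its length).
- dish: shallow glass dish, 90 mm across, 22 mm high; a bystander, to be left alone. Origin: on its underside (brush: near the middle of its length).
- brush: flat brush, 160 mm long, lying on the table; a bystander, to be left alone. Origin: on its underside (brush: near the middle of its length).

How it is judged:
On the way, in this order (a step that is already met when the one before it is completed fails the run):
1. all sections stand bottomed in the carrier's slots while the carrier is still out of the bay (z of section0 in the frame of carrier between 0 and 0.016 m and x of section0 in the frame of carrier between -0.015 and 0.015 m and y of section0 in the frame of carrier between -0.085 and 0.085 m and angle between each of section0, section1, section2, section3's own z axis and vertical below 0.25 rad and z of section1 in the frame of carrier between 0 and 0.016 m and x of section1 in the frame of carrier between -0.015 and 0.015 m and y of section1 in the frame of carrier between -0.085 and 0.085 m and z of section2 in the frame of carrier between 0 and 0.016 m and x of section2 in the frame of carrier between -0.015 and 0.015 m and y of section2 in the frame of carrier between -0.085 and 0.085 m and z of section3 in the frame of carrier between 0 and 0.016 m and x of section3 in the frame of carrier between -0.015 and 0.015 m and y of section3 in the frame of carrier between -0.085 and 0.085 m and y of carrier in the frame of scanner above 0.15 m), for 0.2 s.
2. the loaded carrier is fully home in the bay (z of section0 in the frame of carrier between 0 and 0.016 m and x of section0 in the frame of carrier between -0.015 and 0.015 m and y of section0 in the frame of carrier between -0.085 and 0.085 m and angle between each of section0, section1, section2, section3's own z axis and vertical below 0.25 rad and z of section1 in the frame of carrier between 0 and 0.016 m and x of section1 in the frame of carrier between -0.015 and 0.015 m and y of section1 in the frame of carrier between -0.085 and 0.085 m and z of section2 in the frame of carrier between 0 and 0.016 m and x of section2 in the frame of carrier between -0.015 and 0.015 m and y of section2 in the frame of carrier between -0.085 and 0.085 m and z of section3 in the frame of carrier between 0 and 0.016 m and x of section3 in the frame of carrier between -0.015 and 0.015 m and y of section3 in the frame of carrier between -0.085 and 0.085 m and y of carrier in the frame of scanner between -0.008 and 0.01 m and x of carrier in the frame of scanner between -0.016 and 0.016 m and angle between the y axis of carrier and the y axis of scanner, either way round below 0.15 rad and angle between carrier's own z axis and vertical below 0.06 rad and height (world z) of carrier below 0.006 m), for 0.2 s.
At the end, for the whole second after the job is handed in: Every section present stands in a carrier slot (lower edge within 16 mm of the carrier's underside level, leaning under 0.25 rad); the carrier lies flat in the bay within 10 mm of the back stop and 16 mm sideways, aligned to 0.15 rad; the latch bar is shut to under 0.12 rad; all at rest (all of step 2 and value of joint latch below 0.12 rad and linear speed of carrier below 0.02 m/s and velocity of joint latch below 0.1 rad/s); the robot touches nothing.
It fails at once if a section falls over (tilts more than 0.7 rad) (angle between any of section0, section1, section2, section3's own z axis and vertical above 0.7 rad).
It fails at once if the carrier is lifted more than 30 mm or tipped more than 0.35 rad (height (world z) of carrier above 0.03 m or angle between carrier's own z axis and vertical above 0.35 rad).
It fails at once if a bystander is moved more than 40 mm (distance of any of rock_a, rock_b, jar, dish, brush from where it was at the start of the episode above 0.04 m).
Of section0, section1, section2, section3 only 3 to 4 are there at a start; the rules pass over those that are not, and their reading is None.
At some moment in a run one of carrier may be knocked a few centimetres aside while the robot is not near it.
It also fails if it takes over 208 s, if anything falls off the work surface, if the arm or the gripper's body presses on something with over 40 N, if the wrist force passes 120 N, or if a joint passes its speed limit or range.

## Working session

There is one attempt and no reset: what is moved stays moved. The work goes in short steps, Python scripts to look and compute and a tool call to move; the robot and the scene stay as the last step left them, time stands still between calls to the robot, and variables do not carry over. Pictures are saved under pics/ and viewed, at most 14 in all, crops included, and the job is handed in when it is done.

Besides the shell and the picture viewer there is one more tool, called after "Emit:" in YAML: its name, and indented under it one key for each argument. carry_out: Moves the arm, as the interface text tells. Its arguments: {"type":"object","properties":{"steps":{"type":"array"}},"required":["steps"]}

```bash
ls; mkdir -p pics; python3 - <<'E'
from cell import ctrl, optics
import cv2
print(ctrl.observe(), ctrl.tips_ahead)
for n in("top","side"):
    d=optics.get_image(n); cv2.imwrite(f"pics/{n}0.png",d["img"][:,:,::-1]); print({k:v for k,v in d.items() if k!="img"})
d=optics.get_image("wrist");print(d["hand_eye"],d["fx"],d["cx"],d["cy"],d["D"])
cv2.imwrite("pics/wrist0.png",d["img"][:,:,::-1])
E
```

```text
pics
{'clock': 0.0, 'qpos': array([ 1.07489448e+00,  1.59062402e-01,  1.59826318e+00,  9.76465300e-06,
        1.38618541e+00, -2.10114410e-01]), 'joint_velocities': array([ 8.48557712e-04, -3.20851118e-05,  9.94501431e-04,  2.14557914e-03,
       -3.39165090e-04,  8.32081058e-04]), 'joint_torque': array([-2.41798087e-03, -3.95996439e+01, -3.31428266e+01, -3.47375098e-04,
        8.66559829e-03, -8.69451497e-06]), 'ee_pos': array([0.16198897, 0.55141494, 0.40369358]), 'eef_rot': array([-4.47294598e-01, -3.10890668e+00,  2.82169264e-03]), 'force': array([-0.25810525,  1.00366662,  0.52526307]), 'moment': array([-0.02815966,  0.03137464,  0.0027941 ]), 'gripper_force': 0.0, 'opening': 1.0032667623834377} 0.1734
{'fx': 479.2539930963624, 'fy': 479.2539930963624, 'cx': 320.7126540118095, 'cy': 241.584508639098, 'D': array([-0.0954019,  0.       ,  0.       ,  0.       ,  0.       ]), 'position': array([0.51215999, 0.05124172, 1.07451832]), 'orientation': array([-2.15631614,  2.19411683, -0.08960387])}
{'fx': 487.5658938675668, 'fy': 487.5658938675668, 'cx': 314.6899067976981, 'cy': 239.0574763373639, 'D': array([-0.07047366,  0.        ,  0.        ,  0.        ,  0.        ]), 'position': array([ 0.07855644, -0.86030589,  0.7623665 ]), 'orientation': array([-2.10418706,  0.51484791, -0.28995131])}
[[ 3.97616853e-04 -9.62006951e-01 -2.73024665e-01  6.96509457e-02]
 [ 9.99999772e-01  5.31302734e-04 -4.15713947e-04 -6.68975353e-04]
 [ 5.44978458e-04 -2.73024438e-01  9.62006943e-01  2.99111658e-02]
 [ 0.00000000e+00  0.00000000e+00  0.00000000e+00  1.00000000e+00]] 390.4258649881024 326.25821771042814 239.6158937183039 [-0.01045483  0.          0.          0.          0.        ]
```

View pics/top0.png

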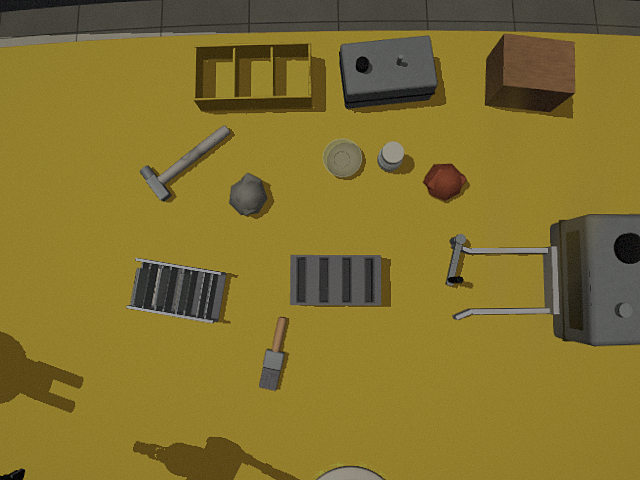

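View pics/side0.png

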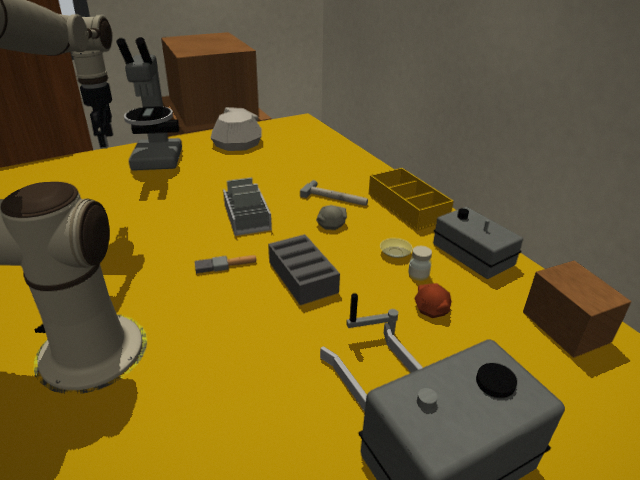

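The top view has the rack around (178,290), the carrier around (336,280), the open side of the bay at (460,235)–(460,315) with the latch hinge near (459,240) and its pin near (455,281). The brush is at (275,355). The scene is the same in the side view.

```bash
cat > h.py <<'E'
from cell import ctrl, optics
import cv2, numpy as np
from scipy.spatial.transform import Rotation as R
def shot(n):
    o=ctrl.observe(); d=optics.get_image(n)
    d["K"]=np.array([[d["fx"],0,d["cx"]],[0,d["fy"],d["cy"]],[0,0,1]])
    if "hand_eye" in d:
        T=np.eye(4);T[:3,:3]=R.from_rotvec(o["eef_rot"]).as_matrix();T[:3,3]=o["ee_pos"]; T=T@d["hand_eye"]
        d["Rm"],d["p"]=T[:3,:3],T[:3,3]
    else: d["Rm"],d["p"]=R.from_rotvec(d["orientation"]).as_matrix(),np.array(d["position"])
    return d
def ray(d,uv):
    q=cv2.undistortPoints(np.array(uv,float).reshape(-1,1,2),d["K"],d["D"]).reshape(-1,2)
    return np.c_[q,np.ones(len(q))]@d["Rm"].T
def onz(d,uv,z):
    r=ray(d,uv); return d["p"]+r*((z-d["p"][2])/r[:,2:])
def px(d,P):
    P=(np.array(P,float).reshape(-1,3)-d["p"])@d["Rm"]
    return cv2.projectPoints(P,np.zeros(3),np.zeros(3),d["K"],d["D"])[0].reshape(-1,2)
def tri(d1,u1,d2,u2):
    a,b=ray(d1,[u1])[0],ray(d2,[u2])[0]
    s=np.linalg.lstsq(np.c_[a,-b],d2["p"]-d1["p"],rcond=None)[0]
    A,B=d1["p"]+s[0]*a,d2["p"]+s[1]*b
    return (A+B)/2,np.linalg.norm(A-B)
def save(d,name,box=None,k=1):
    im=d["img"][:,:,::-1]
    if box: x0,y0,x1,y1=box; im=im[y0:y1,x0:x1]
    cv2.imwrite(f"pics/{name}.png",cv2.resize(im,None,fx=k,fy=k,interpolation=cv2.INTER_CUBIC))
E
python3 - <<'E'
from h import *
t=shot("top")
a=cv2.resize(t["img"][245:335,120:240,::-1],None,fx=5,fy=5,interpolation=2)
cv2.imwrite("pics/a.png",a)
a=cv2.resize(t["img"][220:330,280:480,::-1],None,fx=4,fy=4,interpolation=2)
cv2.imwrite("pics/b.png",a)
hsv=cv2.cvtColor(t["img"],cv2.COLOR_RGB2HSV)
m=((hsv[:,:,1]<110)).astype(np.uint8)*255
for c in cv2.findContours(m,cv2.RETR_EXTERNAL,2)[0]:
    if 300<cv2.contourArea(c)<20000:
        r=cv2.minAreaRect(c); print(r, onz(t,[r[0]],.06)[0].round(3))
        if 290<r[0][0]<380 and r[0][1]>200:
            print(onz(t,cv2.boxPoints(r),.06).round(4)); print(onz(t,cv2.approxPolyDP(c,3,True),.06).round(4))
E
```

```text
((349.5, 472.5), (13.0, 67.0), 90.0) [0.115 0.003 0.06 ]
[[ 0.1304  0.0725  0.06  ]
 [ 0.1275 -0.0674  0.06  ]
 [ 0.1    -0.0669  0.06  ]
 [ 0.103   0.073   0.06  ]]
[[ 0.103   0.073   0.06  ]
 [ 0.1    -0.0669  0.06  ]
 [ 0.1288 -0.013   0.06  ]
 [ 0.1236  0.0413  0.06  ]]
((271.21160888671875, 368.9422912597656), (19.21938133239746, 40.59604263305664), 11.309932708740234) [0.334 0.163 0.06 ]
((175.9832305908203, 290.2617492675781), (92.97514343261719, 52.309383392333984), 10.007980346679688) [0.501 0.365 0.06 ]
((335.0, 280.0), (50.0, 90.0), 90.0) [0.518 0.026 0.06 ]
[[ 0.5726  0.1202  0.06  ]
 [ 0.5693 -0.0707  0.06  ]
 [ 0.4638 -0.0679  0.06  ]
 [ 0.4672  0.1216  0.06  ]]
[[ 0.5726  0.1202  0.06  ]
 [ 0.4693  0.1215  0.06  ]
 [ 0.4638 -0.0679  0.06  ]
 [ 0.5693 -0.0707  0.06  ]]
((542.5, 279.5), (131.0, 193.0), 90.0) [ 0.51  -0.421  0.06 ]
((248.70167541503906, 195.16851806640625), (37.4620246887207, 38.428306579589844), 48.012786865234375) [0.703 0.208 0.06 ]
((390.50006103515625, 156.00001525878906), (24.149532318115234, 30.857738494873047), 26.56505012512207) [ 0.784 -0.1    0.06 ]
((342.0, 157.5), (37.0, 38.0), 90.0) [0.782 0.005 0.06 ]
((188.50001525878906, 157.50001525878906), (39.80000305175781, 97.40000915527344), 53.13010025024414) [0.789 0.34  0.06 ]
((388.0013427734375, 71.26301574707031), (64.59051513671875, 95.2108154296875), 83.9909896850586) [ 0.978 -0.102  0.06 ]
```

View pics/a.png

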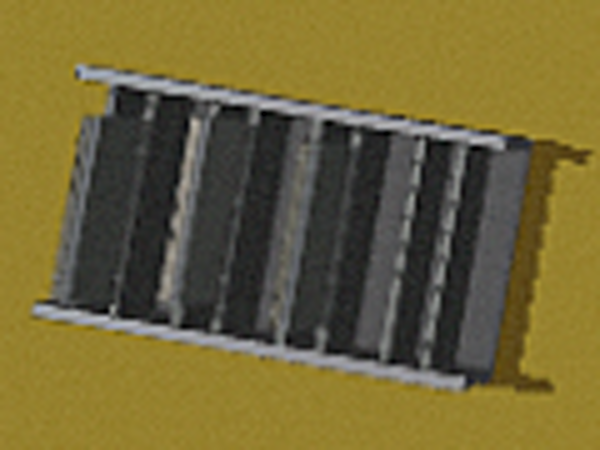

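View pics/b.png

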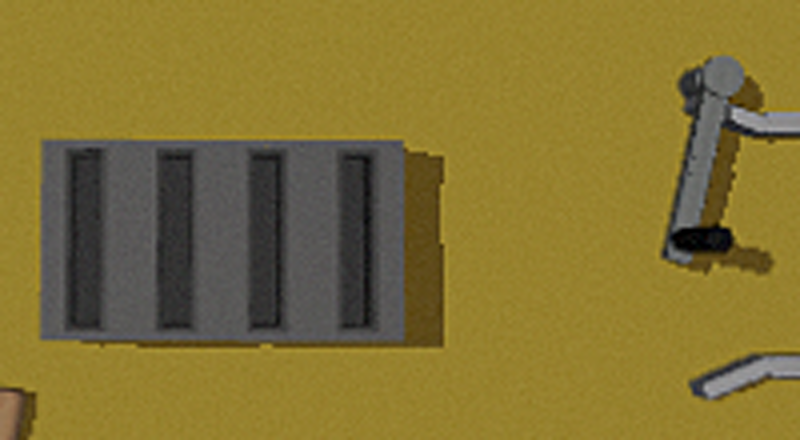

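The rack crop suggests plates in three slots (upper edges at crop x≈75, 185, 290) and an empty one on the right, which I'll check with the wrist camera. In the carrier crop the four slots are empty and the carrier is square to the image. The latch bar runs from (722,75) to the pin at (700,240).

Emit:
carry_out:
  steps:
    - [0,0,0,0.06,-0.035,0,0]
    - [0,0,0,0.06,-0.035,0,0]
    - [0,0,0,0.06,-0.035,0,0]
    - [0,0,0,0.06,-0.035,0,0]
    - [0,0,0,0.06,-0.035,0,0]

```text
clock: 0.82
ee_pos: [0.4335, 0.3929, 0.4046]
eef_rot: [-0.448, -3.109, -0.0]
force: [0.6, 1.3, 0.0]
opening: 0.997
gripper_force: 0.0
```

Emit:
carry_out:
  steps:
    - [0,0,0,0.03,-0.012,0,0]
    - [0,0,0,0,0,0,0]

```text
clock: 1.08
ee_pos: [0.4639, 0.3808, 0.4043]
eef_rot: [-0.453, -3.109, 0.001]
force: [-0.1, -0.6, 0.3]
opening: 0.999
gripper_force: 0.0
```

```bash
python3 - <<'E'
from h import *
w=shot("wrist"); save(w,"w1"); o=ctrl.observe(); print(o["ee_pos"],R.from_rotvec(o["eef_rot"]).as_matrix().round(3))
E
```

```text
[0.46253182 0.38172148 0.40421078] [[-0.959  0.284 -0.001]
 [ 0.284  0.959 -0.   ]
 [ 0.001 -0.    -1.   ]]
```

View pics/w1.png

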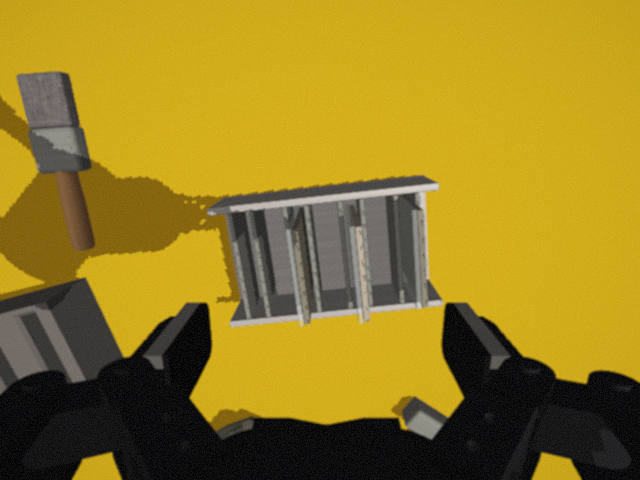

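The wrist view has three light-topped sections at columns about 301, 362 and 421. The slot near column 250 is empty. I'll zoom in to measure their top edges.

```bash
python3 - <<'E'
from h import *
w=shot("wrist"); save(w,"w1z",(200,165,460,335),3)
E
```

```text
(no output)
```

View pics/w1z.png

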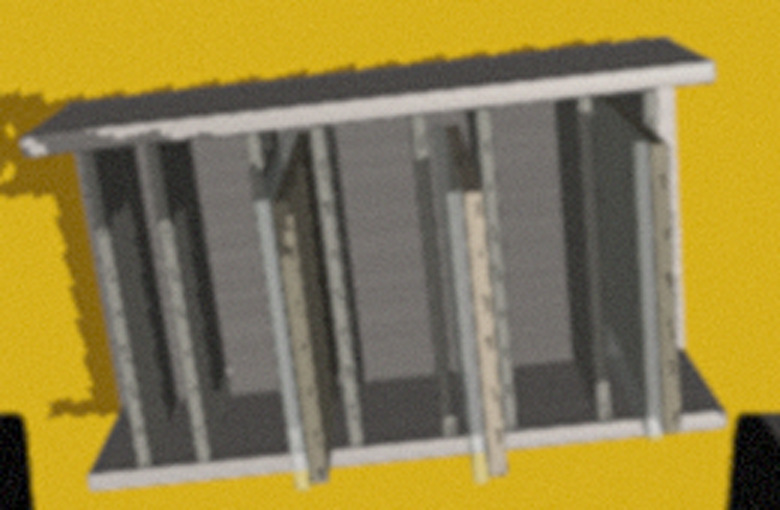

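```bash
python3 - <<'E'
from h import *
w=shot("wrist")
def P(l,z): return onz(w,np.array(l,float)/3+[200,165],z)
for n,l in dict(L=[(275,195),(312,486)],M=[(465,190),(490,479)],Rr=[(653,142),(664,434)]).items():
    p=P(l,.096); d=p[1]-p[0]; print(n,p.round(4)[:,:2].tolist(),"len",np.linalg.norm(d).round(4),"ang",np.degrees(np.arctan2(d[1],d[0])).round(2),"mid",p.mean(0).round(4))
p=P([(22,150),(715,74),(724,422),(90,485)],.056)
print(p.round(4)); print([np.linalg.norm(p[i]-p[i-1]).round(4) for i in range(4)],p.mean(0))
for i,j in((0,1),(3,2)): d=p[j]-p[i]; print(np.degrees(np.arctan2(d[1],d[0])))
t=shot("top"); s=shot("side")
# latch
print("hinge",onz(t,[(280+722/4,220+75/4)],.06),"pin",onz(t,[(280+685/4,220+240/4)],.125),onz(t,[(280+718/4,220+240/4)],.06))
E
```

```text
L [[0.4559, 0.3565], [0.5341, 0.3417]] len 0.0796 ang -10.71 mid [0.495  0.3491 0.096 ]
M [[0.4678, 0.4016], [0.5453, 0.3873]] len 0.0789 ang -10.42 mid [0.5066 0.3945 0.096 ]
Rr [[0.469, 0.4485], [0.5456, 0.4341]] len 0.0779 ang -10.6 mid [0.5073 0.4413 0.096 ]
[[0.4325 0.2865 0.056 ]
 [0.466  0.4757 0.056 ]
 [0.5685 0.4568 0.056 ]
 [0.535  0.2689 0.056 ]]
[np.float64(0.104), np.float64(0.1921), np.float64(0.1042), np.float64(0.1909)] [0.50049627 0.3719769  0.056     ]
79.97661436445077
79.90614028578143
hinge [[ 0.60088596 -0.24467777  0.06      ]] pin [[ 0.51322732 -0.20373643  0.125     ]] [[ 0.51291636 -0.23896631  0.06      ]]
```

The measurements agree with the given sizes: the rack is centred at (0.5005, 0.372) with yaw about −10.3°, sections stand in slots −23, +23 and +69, and their lengths come out at about 79 mm. The empty slot is −69. I start with the section nearest the carrier, using a partly closed gripper so the fingers clear the neighbouring one.

Emit:
carry_out:
  steps:
    - [0,0,6.1,0.0335,-0.0325,0,0.6]
    - [0,0,0,0,0,-0.05,0.6]
    - [0,0,0,0,0,-0.04,0.6]
    - [0,0,0,0,0,0,0.6]
    - [0,0,0,0,0,0,0.6]

```text
clock: 1.95
ee_pos: [0.4956, 0.3505, 0.3167]
eef_rot: [0.279, 3.127, 0.002]
force: [0.6, 0.5, 0.4]
opening: 0.401
gripper_force: 0.0
```

```bash
python3 - <<'E'
from h import *
w=shot("wrist"); save(w,"w2"); o=ctrl.observe(); print(o["ee_pos"],R.from_rotvec(o["eef_rot"]).as_matrix().round(4)[:,1],o["opening"])
print(px(w,[(.4559,.3565,.096),(.5341,.3417,.096)]))
E
```

```text
[0.49598541 0.3505093  0.3174494 ] [0.1775 0.9841 0.0024] 0.40478915120014397
[[324.70413624 190.43360888]
 [323.53052658 335.4587527 ]]
```

View pics/w2.png

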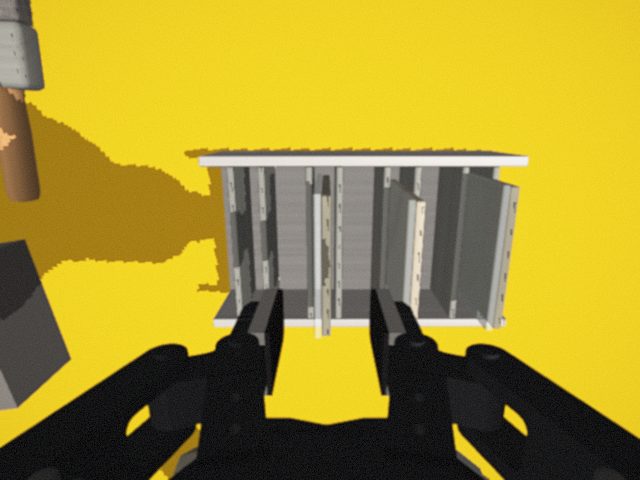

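The fingers straddle the section (columns 315–331, ends at rows 192 and 337) with clear room to its neighbour, and the yaw matches. Now I descend and grip.

Emit:
carry_out:
  steps:
    - [0,0,0,0,-0.001,-0.05,0.6]
    - [0,0,0,0,0,-0.0285,0.6]
    - [0,0,0,0,0,0,0.6]
    - [0,0,0,0,0,0,1]
    - [0,0,0,0,0,0,1]

```text
clock: 2.62
ee_pos: [0.4968, 0.3493, 0.2393]
eef_rot: [0.281, 3.124, 0.004]
force: [-0.4, -0.5, 7.0]
opening: 0.093
gripper_force: 59.3
```

Emit:
carry_out:
  steps:
    - [0,0,0,0,0,0,1]
    - [0,0,0,0,0,0.02,1]
    - [0,0,0,0,0,0.04,1]
    - [0,0,0,0,0,0.04,1]
    - [0,0,0,0,0,0,1]

```text
clock: 3.25
ee_pos: [0.4968, 0.3493, 0.3422]
eef_rot: [0.28, 3.12, 0.008]
force: [0.6, 0.3, -1.5]
opening: 0.094
gripper_force: 58.6
```

Gripped (8 mm opening, 59 N) and lifted. I move over towards the carrier and look again.

Emit:
carry_out:
  steps:
    - [0,0,4,0.004,-0.06,0,1]
    - [0,0,4,0.004,-0.06,0,1]
    - [0,0,1.4,0.004,-0.06,0,1]
    - [0,0,0,0.004,-0.06,0,1]
    - [0,0,0,0.004,-0.06,0,1]

```text
clock: 3.88
ee_pos: [0.5149, 0.0469, 0.336]
eef_rot: [-0.024, -3.141, -0.0]
force: [1.0, -0.2, -1.0]
opening: 0.092
gripper_force: 58.8
```

Emit:
carry_out:
  steps:
    - [0,0,0,0,-0.02,0,1]
    - [0,0,0,0,0,0,1]
    - [0,0,0,0,0,0,1]

```text
clock: 4.25
ee_pos: [0.5153, 0.0294, 0.3359]
eef_rot: [-0.023, -3.141, -0.001]
force: [0.2, -0.4, -0.9]
opening: 0.098
gripper_force: 59.0
```

```bash
python3 - <<'E'
from h import *
w=shot("wrist"); save(w,"w3"); o=ctrl.observe(); print(o["ee_pos"],R.from_rotvec(o["eef_rot"]).as_matrix().round(4)[:,1],o["opening"])
t=shot("top")
cv2.imwrite("pics/t3.png",cv2.resize(t["img"][220:330,280:480,::-1],None,fx=4,fy=4,interpolation=2))
E
```

```text
[0.51531042 0.02965542 0.3359398 ] [1.410e-02 9.999e-01 5.000e-04] 0.09158706841761469
```

View pics/w3.png

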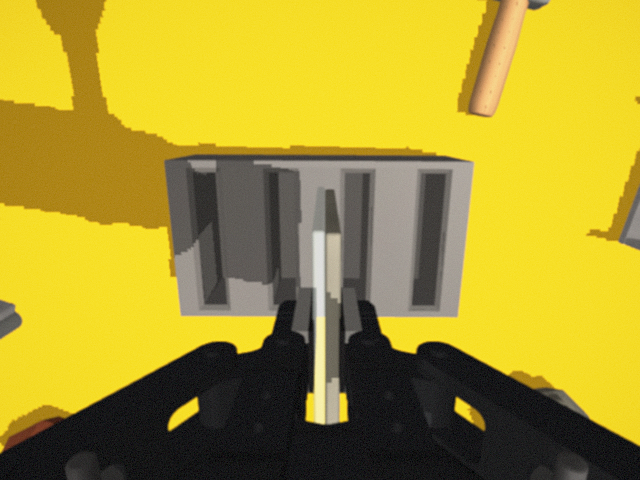

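The held section hangs upright over the carrier in the middle of the picture. The carrier's top face has corners near (166,160), (472,161), (458,316) and (182,315), with the slots at columns ~210, 283, 360 and 430.

```bash
python3 - <<'E'
from h import *
w=shot("wrist")
p=onz(w,[(166,160),(472,161),(458,316),(182,316)],.06); print(p.round(4),[np.linalg.norm(p[i]-p[i-1]).round(4) for i in range(4)],p.mean(0).round(4))
s=onz(w,[(433.5,171),(426,309.5),(358.5,170),(354,308)],.06); print(s.round(4))
# held section: projected lower edge expected
g=ctrl.observe(); 
g=g["ee_pos"]; print(px(w,[(g[0]-.04,g[1],g[2]-.143),(g[0]+.04,g[1],g[2]-.143),(g[0]-.04,g[1],g[2]-.233),(g[0]+.04,g[1],g[2]-.233)]).round())
E
```

```text
[[ 0.4625 -0.0696  0.06  ]
 [ 0.4657  0.1204  0.06  ]
 [ 0.5716  0.12    0.06  ]
 [ 0.569  -0.0718  0.06  ]] [np.float64(0.1065), np.float64(0.19), np.float64(0.1059), np.float64(0.1918)] [0.5172 0.0248 0.06  ]
[[0.4716 0.0968 0.06  ]
 [0.5663 0.0975 0.06  ]
 [0.4703 0.0499 0.06  ]
 [0.5645 0.0477 0.06  ]]
[[326. 233.]
 [329. 450.]
 [326. 189.]
 [328. 327.]]
```

Emit:
carry_out:
  steps:
    - [0,0,0,0.001,-0.04,0,1]
    - [0,0,0,0,-0.037,0,1]
    - [0,0,0,0,0,-0.02,1]
    - [0,0,0,0,0,0,1]
    - [0,0,0,0,0,0,1]

```text
clock: 5.03
ee_pos: [0.5167, -0.0476, 0.3167]
eef_rot: [0.022, 3.141, 0.0]
force: [0.8, 0.0, -1.4]
opening: 0.095
gripper_force: 59.2
```

```bash
python3 - <<'E'
from h import *
w=shot("wrist"); save(w,"w4",(100,130,420,370),2); o=ctrl.observe(); print(o["ee_pos"],R.from_rotvec(o["eef_rot"]).as_matrix().round(4)[:,1])
E
```

```text
[ 0.51683722 -0.04765834  0.31693653] [ 1.400e-02  9.999e-01 -3.000e-04]
```

View pics/w4.png

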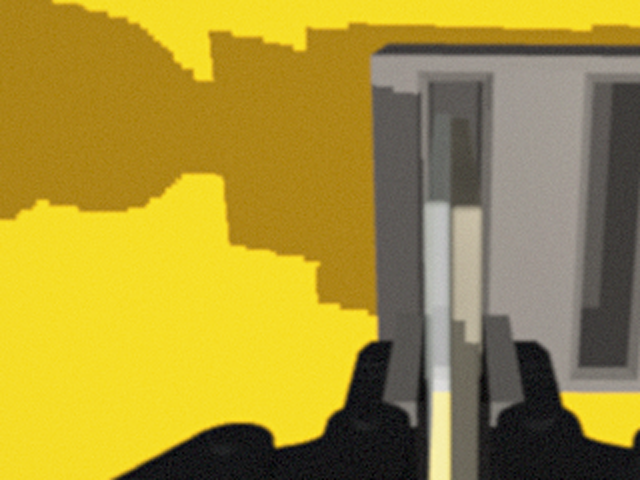

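The section's lower edge (crop columns 434–470) lies inside the slot mouth (425–492). Lowering it now.

Emit:
carry_out:
  steps:
    - [0,0,0,0,0.0005,-0.025,1]
    - [0,0,0,0,0,-0.025,1]
    - [0,0,0,0,0,-0.02,1]
    - [0,0,0,0,0,-0.007,1]
    - [0,0,0,0,0,0,1]

```text
clock: 5.7
ee_pos: [0.5171, -0.0476, 0.2403]
eef_rot: [0.023, 3.14, -0.001]
force: [0.0, -0.3, -1.5]
opening: 0.098
gripper_force: 59.1
```

Emit:
carry_out:
  steps:
    - [0,0,0,0,0,0,0.6]
    - [0,0,0,0,0,0,0.6]
    - [0,0,0,0,0,0.03,0.6]
    - [0,0,0,0,0,0.06,0.6]
    - [0,0,-2,0,0.05,0,0.6]

```text
clock: 6.32
ee_pos: [0.519, 0.0003, 0.3355]
eef_rot: [0.087, 3.128, -0.005]
force: [-0.2, 0.8, -0.3]
opening: 0.398
gripper_force: 0.0
```

```bash
python3 - <<'E'
from h import *
w=shot("wrist"); save(w,"w5"); o=ctrl.observe(); print(o["ee_pos"])
# predicted section top ends if bottomed
print(px(w,[(.476,-.0472,.096),(.556,-.0472,.096)]))
E
```

```text
[0.51719837 0.00654435 0.3325334 ]
[[235.52537838 180.49745832]
 [251.88905978 315.48773521]]
```

View pics/w5.png

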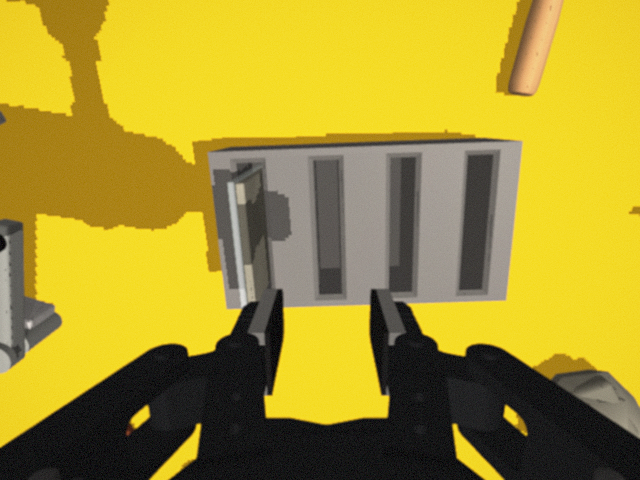

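The section stands bottomed in the leftmost slot (columns 230–268). The carrier has not moved. Next is the middle section.

Emit:
carry_out:
  steps:
    - [0,0,-4,-0.002,0.06,0,0.6]
    - [0,0,-3.5,-0.002,0.06,0,0.6]
    - [0,0,0,-0.002,0.06,0,0.6]
    - [0,0,0,-0.002,0.06,0,0.6]
    - [0,0,0,-0.002,0.06,0,0.6]

```text
clock: 7.0
ee_pos: [0.5061, 0.3041, 0.3293]
eef_rot: [0.283, 3.128, -0.0]
force: [1.2, -0.2, 0.8]
opening: 0.401
gripper_force: 0.0
```

Emit:
carry_out:
  steps:
    - [0,0,0,-0.002,0.06,0,0.6]
    - [0,0,0,0,0.028,0,0.6]
    - [0,0,0,0,0,0,0.6]
    - [0,0,0,0,0,0,0.6]

```text
clock: 7.5
ee_pos: [0.5046, 0.3895, 0.3289]
eef_rot: [-0.284, -3.128, 0.001]
force: [0.2, 0.1, 0.2]
opening: 0.4
gripper_force: 0.0
```

```bash
cat >> h.py <<'E'
def carrier_top():
    t=shot("top"); hsv=cv2.cvtColor(t["img"],cv2.COLOR_RGB2HSV)
    m=(hsv[:,:,1]<110).astype(np.uint8)*255
    for c in cv2.findContours(m,cv2.RETR_EXTERNAL,2)[0]:
        r=cv2.minAreaRect(c)
        if cv2.contourArea(c)>3000 and 285<r[0][0]<450 and 200<r[0][1]<400: print("carrier",r,onz(t,[r[0]],.06).round(4))
def tool():
    o=ctrl.observe(); print("tcp",o["ee_pos"].round(4),"yaw of y",np.degrees(np.arctan2(*R.from_rotvec(o["eef_rot"]).as_matrix()[1::-1,1])).round(2))
E
python3 -c "
from h import *
tool();carrier_top()"
```

```text
tcp [0.5046 0.3895 0.3289] yaw of y 79.61
carrier ((335.0, 280.0), (50.0, 90.0), 90.0) [[0.5181 0.0258 0.06  ]]
```

Emit:
carry_out:
  steps:
    - [0,0,0,0,0.005,0,0.6]
    - [0,0,0,0,0,-0.045,0.6]
    - [0,0,0,0,0,-0.045,0.6]
    - [0,0,0,0,0,0,0.6]
    - [0,0,0,0,0,0,1]

```text
clock: 8.18
ee_pos: [0.5054, 0.3953, 0.2412]
eef_rot: [0.285, 3.126, 0.002]
force: [-0.4, 0.4, 0.7]
opening: 0.201
gripper_force: 0.0
```

Emit:
carry_out:
  steps:
    - [0,0,0,0,0,0,1]
    - [0,0,0,0,0,0,1]
    - [0,0,0,0,0,0.025,1]
    - [0,0,0,0,0,0.045,1]
    - [0,0,0,0,0,0.03,1]

```text
clock: 8.8
ee_pos: [0.5048, 0.3954, 0.3421]
eef_rot: [0.284, 3.126, 0.002]
force: [-0.8, 0.3, -1.0]
opening: 0.092
gripper_force: 59.5
```

Emit:
carry_out:
  steps:
    - [0,0,4,0.002,-0.06,0,1]
    - [0,0,4,0.002,-0.06,0,1]
    - [0,0,1.5,0.002,-0.06,0,1]
    - [0,0,0,0.002,-0.06,0,1]
    - [0,0,0,0.002,-0.06,0,1]

```text
clock: 9.43
ee_pos: [0.5142, 0.0934, 0.3399]
eef_rot: [0.024, 3.14, -0.0]
force: [0.9, -0.1, -1.0]
opening: 0.092
gripper_force: 59.6
```

Emit:
carry_out:
  steps:
    - [0,0,0,0.002,-0.06,0,1]
    - [0,0,0,0,-0.029,0,1]
    - [0,0,0,0,0,0,1]
    - [0,0,0,0,0,0,1]

```text
clock: 9.93
ee_pos: [0.5165, 0.0067, 0.3394]
eef_rot: [0.024, 3.141, 0.001]
force: [-0.4, 0.5, -0.7]
opening: 0.097
gripper_force: 59.6
```

```bash
python3 - <<'E'
from h import *
tool()
w=shot("wrist"); g=ctrl.observe()["ee_pos"]
# carrier top-face near edge corners / slot predictions vs image gradients
g_=cv2.cvtColor(w["img"],cv2.COLOR_RGB2HSV)
m=(g_[:,:,1]<110).astype(np.uint8)
u=px(w,[(.49,-.0714+.0003,.06),(.49,.1204,.06),(.4642,.0248,.06)]).round(1); print(u)
for i in (0,1):
    r=int(u[i,1]); c=int(u[i,0]); print(r,''.join(map(str,m[r,c-20:c+20])))
c=int(u[2,0])+60; r=int(u[2,1]); print(r,''.join(map(str,m[r-20:r+20,c])))
E
```

```text
tcp [0.5165 0.0067 0.3394] yaw of y 89.13
[[206.  200.4]
 [502.5 196.1]
 [354.6 157.5]]
200 0000000000000000000011111111111111111111
196 1111111111111111111111000000000000000000
157 0000000000000000111111111111111111111111
```

The carrier's edges fall where predicted to within about a pixel, so it has not moved. Lowering the second section.

Emit:
carry_out:
  steps:
    - [0,0,0,0,-0.0058,-0.02,1]
    - [0,0,0,0,0,-0.025,1]
    - [0,0,0,0,0,-0.025,1]
    - [0,0,0,0,0,-0.02,1]
    - [0,0,0,0,0,-0.008,1]

```text
clock: 10.6
ee_pos: [0.5162, 0.0016, 0.2422]
eef_rot: [-0.02, -3.137, -0.001]
force: [-24.1, 3.2, 50.4]
opening: 0.094
gripper_force: 67.4
```

Emit:
carry_out:
  steps:
    - [0,0,0,0,0,0,1]
    - [0,0,0,0,0,0,0.6]
    - [0,0,0,0,0,0,0.6]
    - [0,0,0,0,0,0.04,0.6]
    - [0,0,0,0,0,0.05,0.6]

```text
clock: 11.22
ee_pos: [0.516, 0.0006, 0.3311]
eef_rot: [-0.024, -3.139, -0.001]
force: [1.3, 0.2, -0.4]
opening: 0.399
gripper_force: 0.0
```

Emit:
carry_out:
  steps:
    - [0,0,-4,-0.0003,0.06,0,0.6]
    - [0,0,-4,-0.0003,0.06,0,0.6]
    - [0,0,-1.5,-0.0003,0.06,0,0.6]
    - [0,0,0,-0.0003,0.06,0,0.6]
    - [0,0,0,-0.0003,0.06,0,0.6]

```text
clock: 11.85
ee_pos: [0.5148, 0.3025, 0.3314]
eef_rot: [0.284, 3.128, 0.0]
force: [1.5, -0.3, -0.0]
opening: 0.402
gripper_force: 0.0
```

Emit:
carry_out:
  steps:
    - [0,0,0,-0.001,0.06,0,0.6]
    - [0,0,0,-0.001,0.06,0,0.6]
    - [0,0,0,0,0,0,0.6]
    - [0,0,0,0,0,0,0.6]

```text
clock: 12.35
ee_pos: [0.513, 0.4202, 0.3309]
eef_rot: [-0.283, -3.129, 0.001]
force: [-0.4, -0.2, -1.1]
opening: 0.402
gripper_force: 0.0
```

```bash
python3 -c "
from h import *
tool();carrier_top()"
```

```text
tcp [0.513  0.4202 0.3309] yaw of y 79.65
carrier ((335.0, 280.0), (50.0, 90.0), 90.0) [[0.5181 0.0258 0.06  ]]
```

The second section came down with a brief 50 N contact, so I'll check its seating on the next pass. The third section sits about 5 mm toward −x in its slot, so I'll grip it at its measured centre.

Emit:
carry_out:
  steps:
    - [0,0,0,-0.005,0.0206,0,0.6]
    - [0,0,0,0,0,-0.045,0.6]
    - [0,0,0,0,0,-0.045,0.6]
    - [0,0,0,0,0,0,0.6]
    - [0,0,0,0,0,0,1]

```text
clock: 13.02
ee_pos: [0.5087, 0.4415, 0.2433]
eef_rot: [0.284, 3.126, 0.003]
force: [-0.3, 0.3, 0.5]
opening: 0.204
gripper_force: 0.0
```

Emit:
carry_out:
  steps:
    - [0,0,0,0,0,0,1]
    - [0,0,0,0,0,0,1]
    - [0,0,0,0,0,0.025,1]
    - [0,0,0,0,0,0.045,1]
    - [0,0,0,0,0,0.04,1]

```text
clock: 13.65
ee_pos: [0.5079, 0.4409, 0.353]
eef_rot: [0.284, 3.128, 0.001]
force: [1.5, 0.9, -1.1]
opening: 0.089
gripper_force: 59.9
```

Emit:
carry_out:
  steps:
    - [0,0,4,0.001,-0.06,0,1]
    - [0,0,4,0.001,-0.06,0,1]
    - [0,0,1.5,0.001,-0.06,0,1]
    - [0,0,0,0.001,-0.06,0,1]
    - [0,0,0,0.001,-0.06,0,1]

```text
clock: 14.28
ee_pos: [0.5127, 0.1392, 0.3518]
eef_rot: [0.024, 3.14, 0.0]
force: [0.9, -0.3, -0.9]
opening: 0.093
gripper_force: 60.0
```

Emit:
carry_out:
  steps:
    - [0,0,0,0.002,-0.06,0,1]
    - [0,0,0,0,-0.03,0,1]
    - [0,0,0,0,0,0,1]
    - [0,0,0,0,0,0,1]

```text
clock: 14.78
ee_pos: [0.515, 0.0515, 0.3514]
eef_rot: [0.024, 3.141, 0.001]
force: [0.5, 0.8, -1.0]
opening: 0.088
gripper_force: 60.0
```

```bash
python3 - <<'E'
from h import *
tool(); carrier_top()
w=shot("wrist"); save(w,"w6",(170,120,490,360),2.5)
print((px(w,[(.4768,.0008,.096),(.5568,.0008,.096),(.4735,.0488,.06),(.5625,.0488,.06)])-[170,120])*2.5)
E
```

```text
tcp [0.515  0.0515 0.3514] yaw of y 89.13
carrier ((317.0, 359.5), (239.0, 132.0), 90.0) [[0.3526 0.0666 0.06  ]]
[[170.02710912 167.62682545]
 [193.89088516 482.39371176]
 [378.93488237 133.21484485]
 [384.19516635 442.01629291]]
```

View pics/w6.png

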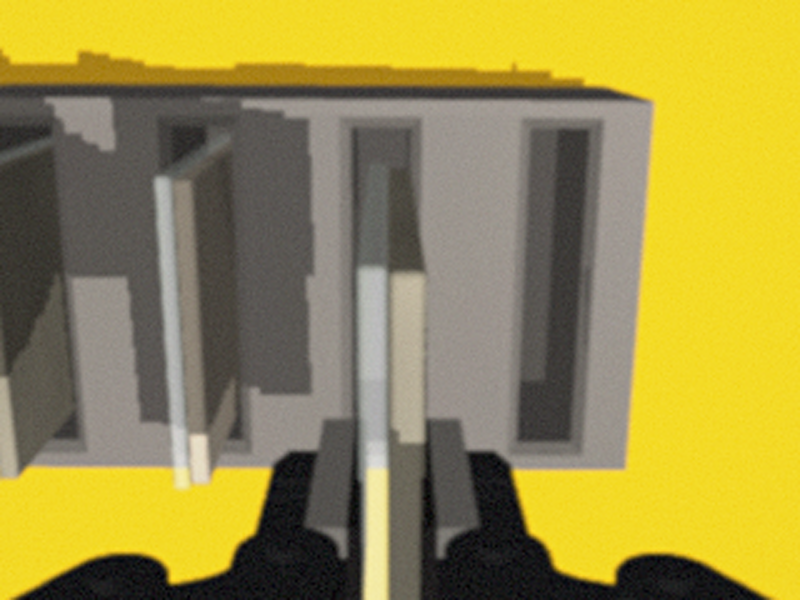

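Both placed sections stand bottomed (the second's top edge runs (178,178)–(193,485), predicted (170,168)–(194,482)), and the third slot is right under the held plate. Lowering it gently.

Emit:
carry_out:
  steps:
    - [0,0,0,0.002,-0.0027,-0.025,1]
    - [0,0,0,0,0,-0.025,1]
    - [0,0,0,0,0,-0.025,1]
    - [0,0,0,0,0,-0.02,1]
    - [0,0,0,0,0,0,1]

```text
clock: 15.5
ee_pos: [0.5162, 0.0494, 0.2546]
eef_rot: [-0.022, -3.137, -0.001]
force: [-0.0, 0.4, -0.7]
opening: 0.09
gripper_force: 59.9
```

Emit:
carry_out:
  steps:
    - [0,0,0,0,0,-0.007,1]
    - [0,0,0,0,0,-0.006,1]
    - [0,0,0,0,0,0,1]

```text
clock: 15.88
ee_pos: [0.5177, 0.0483, 0.2443]
eef_rot: [0.024, 3.14, -0.0]
force: [-1.0, 0.7, 3.5]
opening: 0.089
gripper_force: 60.7
```

Emit:
carry_out:
  steps:
    - [0,0,0,0,0,0,0.6]
    - [0,0,0,0,0,0,0.6]
    - [0,0,0,0,0,0.04,0.6]
    - [0,0,0,0,0,0.06,0.6]
    - [0,0,0,0,0,0.06,0.6]

```text
clock: 16.5
ee_pos: [0.5167, 0.0483, 0.4046]
eef_rot: [-0.024, -3.141, -0.0]
force: [0.9, -0.5, 0.3]
opening: 0.402
gripper_force: 0.0
```

```bash
python3 - <<'E'
from h import *
tool()
t=shot("top"); s=shot("side")
g=t["img"].max(2)
m=(g[225:300,430:480]<35).astype(np.uint8); ys,xs=np.nonzero(m); print("top dark",xs.min()+430,xs.max()+430,ys.min()+225,ys.max()+225,len(xs))
m=(s["img"].max(2)[280:340,335:380]<35); ys,xs=np.nonzero(m); print("side dark",xs.min()+335,xs.max()+335,ys.min()+280,ys.max()+280, xs[ys<4+ys.min()].mean()+335)
a=cv2.resize(t["img"][225:330,435:560,::-1],None,fx=5,fy=5,interpolation=2)[:, :]
b=cv2.resize(s["img"][280:345,320:480,::-1],None,fx=3.9,fy=3.9,interpolation=2)[:, :625]
im=np.zeros((525+260,625,3),np.uint8)
a=cv2.resize(a,(500,420)); c=np.zeros((600,625,3),np.uint8); c[:340,:405]=cv2.resize(a,(405,340)); b=b[:254]; c[345:345+b.shape[0],:b.shape[1]]=b
cv2.imwrite("pics/l.png",c)
E
```

```text
tcp [0.5167 0.0483 0.4046] yaw of y 89.12
top dark 448 469 241 282 81
side dark 350 356 294 321 354.10526315789474
```

View pics/l.png

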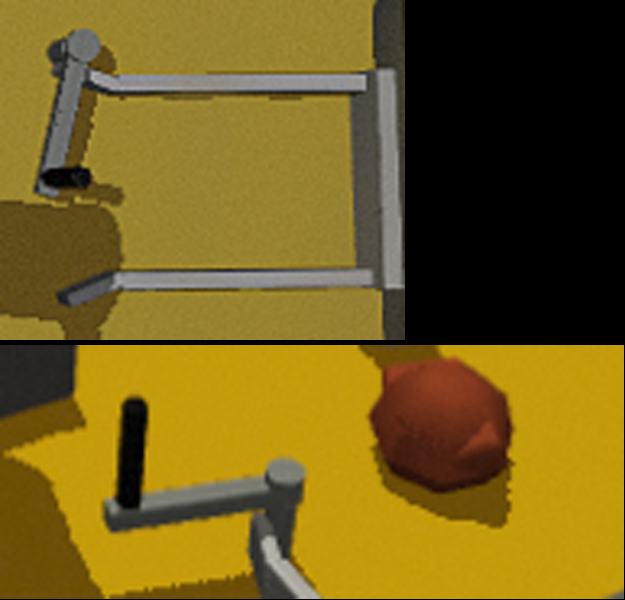

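Latch picture: in the top crop the pin top is near (461,280) and the hinge cap near (461,239) in full-image pixels. In the side view they are near (354.4,295) and (393,311.5). Both guides and the back-stop face are visible.

```bash
python3 - <<'E'
from h import *
t=shot("top"); s=shot("side")
f=lambda l:np.array(l,float)/3.24+[435,225]
print("pin",tri(t,(461.2,279.9),s,(354.4,296)))
print("hinge",tri(t,(460.9,238.9),s,(393.3,311.5)))
u=onz(t,f([(115,75),(365,74)]),.03);v=onz(t,f([(115,290),(370,286)]),.03)
ui=onz(t,f([(115,94),(365,92)]),.03);vi=onz(t,f([(115,271),(370,268)]),.03)
print("guides outer",u.round(4),v.round(4)); print("inner",ui.round(4),vi.round(4))
print("stop",onz(t,f([(378,90),(382,268)]),.045).round(4), onz(t,f([(352,100),(358,265)]),0).round(4))
E
```

```text
pin (array([ 0.51229948, -0.22427518,  0.12204007]), np.float64(0.0015842865418742482))
hinge (array([ 0.60049329, -0.2453912 ,  0.06045199]), np.float64(3.677934537189819e-05))
guides outer [[ 0.5823 -0.2749  0.03  ]
 [ 0.5798 -0.4511  0.03  ]] [[ 0.4373 -0.2692  0.03  ]
 [ 0.4348 -0.4473  0.03  ]]
inner [[ 0.5694 -0.2744  0.03  ]
 [ 0.5674 -0.4503  0.03  ]] [[ 0.45   -0.2697  0.03  ]
 [ 0.447  -0.4478  0.03  ]]
stop [[ 0.5677 -0.4524  0.045 ]
 [ 0.4477 -0.4491  0.045 ]] [[ 0.5635 -0.4548  0.    ]
 [ 0.4475 -0.4535  0.    ]]
```

The measurements are consistent: pin to hinge is 90.7 mm, guide spacing about 120 mm, and the back stop lies where predicted. The scanner origin comes out at (0.5086, −0.3548) with yaw −1°, and the latch angle at about 0.22 rad. Next I pinch the pin and swing it open along its arc.

Emit:
carry_out:
  steps:
    - [0,0,0,-0.001,-0.06,0,0.6]
    - [0,0,0,-0.001,-0.06,0,0.6]
    - [0,0,0,-0.001,-0.06,0,0.6]
    - [0,0,0,-0.001,-0.06,0,0.6]
    - [0,0,0,-0.0004,-0.0326,0,0.6]

```text
clock: 17.32
ee_pos: [0.5117, -0.2268, 0.4005]
eef_rot: [-0.028, -3.138, -0.003]
force: [-0.2, -0.6, 0.2]
opening: 0.404
gripper_force: 0.0
```

Emit:
carry_out:
  steps:
    - [0,0,0,0,0,-0.05,0.6]
    - [0,0,0,0,0,0,0.6]
    - [0,0,0,0,0,0,0.6]

```text
clock: 17.7
ee_pos: [0.5127, -0.2239, 0.3532]
eef_rot: [-0.023, -3.141, -0.001]
force: [-0.2, -0.6, 0.2]
opening: 0.399
gripper_force: 0.0
```

```bash
python3 - <<'E'
from h import *
tool()
w=shot("wrist"); save(w,"w7")
m=(w["img"].max(2)<35).astype(np.uint8); g=ctrl.observe()["ee_pos"]
print(px(w,[(.5123,-.2243,.125),(.5123,-.2243,.055),(.6005,-.2454,.06)]).round())
E
```

```text
tcp [ 0.5127 -0.2239  0.3532] yaw of y 89.16
[[326. 264.]
 [326. 231.]
 [300. 345.]]
```

View pics/w7.png

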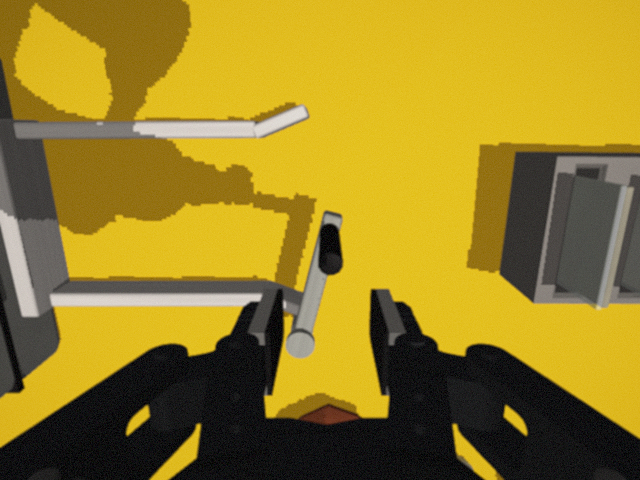

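The pin top shows at (332,263), about 3 mm further toward +y than predicted. The hinge is at (300,343), as predicted. Descending to pinch the pin.

Emit:
carry_out:
  steps:
    - [0,0,0,0,0.0025,-0.05,0.6]
    - [0,0,0,0,0,-0.053,0.6]
    - [0,0,0,0,0,0,0.6]
    - [0,0,0,0,0,0,1]
    - [0,0,0,0,0,0,1]

```text
clock: 18.38
ee_pos: [0.5139, -0.2224, 0.2536]
eef_rot: [0.024, 3.137, -0.005]
force: [-0.8, 1.1, 3.9]
opening: 0.15
gripper_force: 58.4
```

Emit:
carry_out:
  steps:
    - [0,0,0,0,0,0,1]

```text
clock: 18.5
ee_pos: [0.5139, -0.2225, 0.2536]
eef_rot: [0.024, 3.137, -0.005]
force: [-0.3, 2.2, 7.7]
opening: 0.143
gripper_force: 58.6
```

```bash
python3 - <<'E'
from h import *
tool(); p=ctrl.observe()["ee_pos"][:2]; h=np.array([.6005,-.2454]); d=p-h; print(np.linalg.norm(d)); a0=np.arctan2(d[1],-d[0])
r=np.linalg.norm(d); q=p
for a in np.linspace(a0,2.0,11)[1:]:
    n=h+r*np.array([-np.cos(a),np.sin(a)]); print(a.round(2),(n-q).round(4)); q=n
E
```

```text
tcp [ 0.5139 -0.2225  0.2536] yaw of y 89.13
0.0896304369125989
0.43 [0.0053 0.0147]
0.61 [0.0077 0.0135]
0.78 [0.01  0.012]
0.96 [0.0119 0.0101]
1.13 [0.0135 0.0079]
1.3 [0.0146 0.0054]
1.48 [0.0153 0.0028]
1.65 [0.0156 0.0001]
1.83 [ 0.0154 -0.0026]
2.0 [ 0.0147 -0.0052]
```

Emit:
carry_out:
  steps:
    - [0,0,0,0.0053,0.0147,0.002,1]
    - [0,0,0,0.0077,0.0135,0,1]
    - [0,0,0,0.01,0.012,0,1]

```text
clock: 18.88
ee_pos: [0.5367, -0.1814, 0.2537]
eef_rot: [0.024, 3.139, -0.004]
force: [0.2, -2.6, 4.1]
opening: 0.143
gripper_force: 59.8
```

Emit:
carry_out:
  steps:
    - [0,0,0,0.0119,0.0101,0,1]
    - [0,0,0,0.0135,0.0079,0,1]
    - [0,0,0,0.0146,0.0054,0,1]

```text
clock: 19.25
ee_pos: [0.5771, -0.1581, 0.2535]
eef_rot: [0.023, 3.139, -0.004]
force: [-2.5, -8.9, 3.7]
opening: 0.145
gripper_force: 59.9
```

Emit:
carry_out:
  steps:
    - [0,0,0,0.0153,0.0028,0,1]
    - [0,0,0,0.0156,0.0001,0,1]
    - [0,0,0,0.0154,-0.0026,0,1]
    - [0,0,0,0.0147,-0.0052,0,1]
    - [0,0,0,0,0,0,1]

```text
clock: 19.88
ee_pos: [0.6381, -0.1615, 0.2534]
eef_rot: [0.024, 3.141, 0.004]
force: [-2.0, 3.2, 9.2]
opening: 0.147
gripper_force: 60.3
```

The latch is now at about 2.0 rad. I release it, lift, and go round behind the carrier with the gripper turned so both fingers push.

Emit:
carry_out:
  steps:
    - [0,0,0,0,0,0,0.6]
    - [0,0,0,0,0,0,0.6]
    - [0,0,0,0,0,0.05,0.6]
    - [0,0,0,0,0,0.06,0.6]
    - [0,0,-10,-0.0132,0.038,0,0.4]

```text
clock: 20.5
ee_pos: [0.6251, -0.1269, 0.369]
eef_rot: [0.307, 3.114, -0.006]
force: [-0.3, 0.6, 0.6]
opening: 0.592
gripper_force: 0.0
```

Emit:
carry_out:
  steps:
    - [0,0,-10,-0.0132,0.038,0,0.3]
    - [0,0,-10,-0.0132,0.038,0,0.3]
    - [0,0,-10,-0.0132,0.038,0,0.3]
    - [0,0,-10,-0.0132,0.038,0,0.3]
    - [0,0,-10,-0.0132,0.038,0,0.3]

```text
clock: 21.12
ee_pos: [0.5567, 0.0663, 0.3618]
eef_rot: [-1.599, -2.703, 0.0]
force: [0.0, 0.2, 0.3]
opening: 0.693
gripper_force: 0.0
```

Emit:
carry_out:
  steps:
    - [0,0,-10,-0.0132,0.038,0,0.3]
    - [0,0,-10,-0.0132,0.038,0,0.3]
    - [0,0,-10,-0.0132,0.038,0,0.3]
    - [0,0,0,0,0,0,0.3]
    - [0,0,0,0,0,0,0.3]

```text
clock: 21.75
ee_pos: [0.5178, 0.1788, 0.362]
eef_rot: [2.236, 2.206, -0.001]
force: [0.0, -0.1, 0.3]
opening: 0.696
gripper_force: 0.0
```

```bash
python3 - <<'E'
from h import *
tool(); print(ctrl.observe()["qpos"].round(2)); carrier_top()
t=shot("top"); s=shot("side")
c=np.zeros((600,760,3),np.uint8)
c[:300,:760]=cv2.resize(t["img"][225:330,280:546,::-1],(760,300)); c[300:,:480]=cv2.resize(s["img"][220:345,260:460,::-1],(480,300))
cv2.imwrite("pics/z.png",c)
E
```

```text
tcp [0.5178 0.1788 0.362 ] yaw of y -0.77
[ 0.11  0.12  1.72 -0.    1.3   0.13]
carrier ((335.0, 279.5), (49.0, 90.0), 90.0) [[0.5192 0.0258 0.06  ]]
```

View pics/z.png

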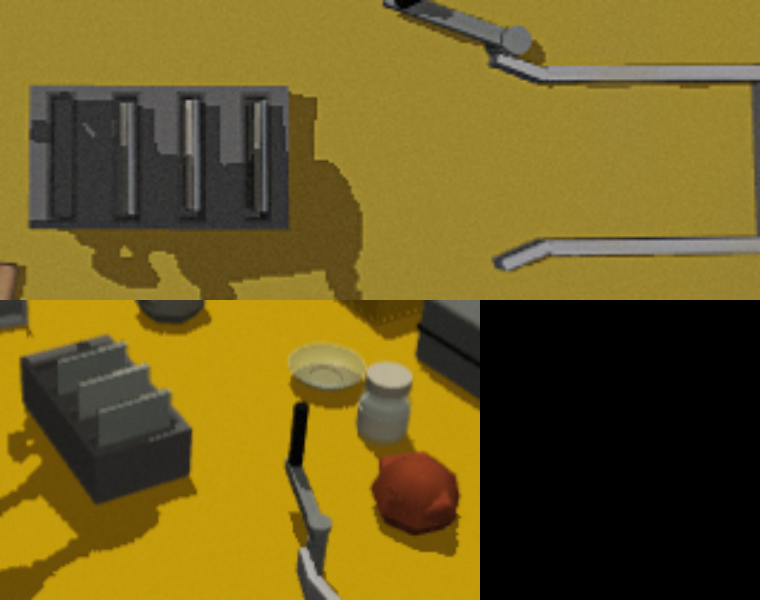

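All three sections stand level in the carrier. The carrier is unmoved and the latch (pin near (400,5) in the upper crop) is clear of the mouth. I go down behind the carrier and push it.

Emit:
carry_out:
  steps:
    - [0,0,0,0.002,0,-0.054,0.3]
    - [0,0,0,0,0,-0.054,0.3]
    - [0,0,0,0,0,-0.054,0.3]
    - [0,0,0,-0.0006,-0.03,0,0.3]
    - [0,0,0,-0.0002,-0.01,0,0.3]

```text
clock: 22.52
ee_pos: [0.5192, 0.1373, 0.1996]
eef_rot: [-2.24, -2.202, 0.001]
force: [1.3, 0.8, -0.3]
opening: 0.702
gripper_force: 0.0
```

Emit:
carry_out:
  steps:
    - [0,0,0,-0.0003,-0.015,0,0.3]
    - [0,0,0,-0.0003,-0.015,0,0.3]
    - [0,0,0,-0.0003,-0.015,0,0.3]
    - [0,0,0,-0.0003,-0.015,0,0.3]
    - [0,0,0,-0.0003,-0.015,0,0.3]

```text
clock: 23.15
ee_pos: [0.518, 0.0632, 0.2011]
eef_rot: [2.238, 2.204, 0.003]
force: [0.8, 6.1, 3.5]
opening: 0.698
gripper_force: 2.7
```

```bash
python3 -c "
from h import *
tool()
d=shot('top'); save(d,'chk')
m=(cv2.cvtColor(d['img'],cv2.COLOR_RGB2HSV)[:,:,1]<110).astype(np.uint8)
for r in (262,280,298): print(r,np.nonzero(np.diff(m[r,280:500].astype(int)))[0]+280)
u=[[np.nonzero(m[r,300:430])[0].max()+300,r] for r in (260,270,280,290,300)]
print(u,onz(d,np.array(u),.06).round(4)[:,:2].tolist())"
```

```text
tcp [0.518  0.0632 0.2011] yaw of y -0.88
262 [412]
280 [356 358 412]
298 [353 354 412]
[[np.int64(412), 260], [np.int64(412), 270], [np.int64(412), 280], [np.int64(412), 290], [np.int64(412), 300]] [[0.5574, -0.1385], [0.5362, -0.1379], [0.515, -0.1372], [0.494, -0.1366], [0.4729, -0.1359]]
```

Force is about 6 N and the carrier's leading face is square at y ≈ −0.137. About 0.314 m remain.

Emit:
carry_out:
  steps:
    - [0,0,0,-0.0003,-0.017,0,0.3]
    - [0,0,0,-0.0003,-0.017,0,0.3]
    - [0,0,0,-0.0003,-0.017,0,0.3]
    - [0,0,0,-0.0003,-0.017,0,0.3]
    - [0,0,0,-0.0003,-0.012,0,0.3]

```text
clock: 23.82
ee_pos: [0.5162, -0.0166, 0.2007]
eef_rot: [-2.239, -2.204, -0.001]
force: [-0.1, 5.9, 3.4]
opening: 0.7
gripper_force: 2.7
```

```bash
cat > c.py <<'E'
from h import *
tool(); d=shot('top')
m=(cv2.cvtColor(d['img'],cv2.COLOR_RGB2HSV)[:,:,1]<110).astype(np.uint8)
c=int(px(d,[(.515,ctrl.observe()["ee_pos"][1]-.11,.06)])[0,0])
for k in (c-15,c,c+15):
    n=np.nonzero(np.diff(m[215:340,k].astype(int)))[0]+215; print(k,n,onz(d,[(k,v+.5) for v in n],.06)[:,0].round(4))
for r in (265,280,295):
    n=np.nonzero(np.diff(m[r,c-70:c+120].astype(int)))[0]+c-70; print(r,n,onz(d,[(v+.5,r) for v in n],.06)[:,1].round(4))
E
python3 c.py
```

```text
tcp [ 0.5162 -0.0166  0.2007] yaw of y -0.9
392 [254] [0.5699]
407 [254 293 294 296 298 304] [0.5693 0.4868 0.4847 0.4805 0.4763 0.4637]
422 [223 225 227 229 254 304] [0.6351 0.6308 0.6265 0.6222 0.5687 0.463 ]
265 [449] [-0.2186]
280 [410 411 450] [-0.134  -0.1361 -0.2196]
295 [405 406 450] [-0.1225 -0.1246 -0.2185]
```

Emit:
carry_out:
  steps:
    - [0,0,0,-0.0006,-0.017,0,0.3]
    - [0,0,0,-0.0006,-0.017,0,0.3]
    - [0,0,0,-0.0006,-0.017,0,0.3]
    - [0,0,0,-0.0006,-0.017,0,0.3]
    - [0,0,0,-0.0006,-0.012,0,0.3]

```text
clock: 24.5
ee_pos: [0.5129, -0.0964, 0.2003]
eef_rot: [-2.238, -2.204, -0.0]
force: [-0.4, 4.3, 1.9]
opening: 0.699
gripper_force: 1.9
```

Emit:
carry_out:
  steps:
    - [0,0,0,-0.0006,-0.016,0,0.3]
    - [0,0,0,-0.0006,-0.016,0,0.3]
    - [0,0,0,-0.0006,-0.016,0,0.3]
    - [0,0,0,-0.0006,-0.016,0,0.3]
    - [0,0,0,-0.0006,-0.01,0,0.3]

```text
clock: 25.12
ee_pos: [0.5099, -0.1704, 0.2001]
eef_rot: [-2.238, -2.204, -0.0]
force: [0.4, 5.2, 4.7]
opening: 0.697
gripper_force: 2.8
```

```bash
python3 c.py
```

```text
tcp [ 0.5099 -0.1704  0.2001] yaw of y -0.89
464 [234 242 245 316] [0.6099 0.5927 0.5863 0.4356]
479 [247 253 256 314 315 336 337] [0.5814 0.5685 0.5621 0.4389 0.4368 0.3926 0.3905]
494 [247 253 256 316] [0.5808 0.5679 0.5615 0.4338]
265 [419 520 542 560 561 570 571] [-0.1542 -0.3738 -0.4229 -0.4637 -0.466  -0.4865 -0.4888]
280 [420 421 423 521 543 561 562 577 578] [-0.1553 -0.1575 -0.1617 -0.3744 -0.4235 -0.4642 -0.4665 -0.5008 -0.5031]
295 [419 521 544 579 580] [-0.1522 -0.373  -0.4242 -0.5036 -0.5059]
```

Emit:
carry_out:
  steps:
    - [0,0,0,-0.0002,-0.015,0,0.3]
    - [0,0,0,-0.0002,-0.015,0,0.3]
    - [0,0,0,-0.0002,-0.015,0,0.3]
    - [0,0,0,-0.0002,-0.012,0,0.3]
    - [0,0,0,-0.0002,-0.008,0,0.3]

```text
clock: 25.8
ee_pos: [0.5088, -0.2358, 0.1998]
eef_rot: [-2.238, -2.203, 0.0]
force: [0.8, 3.0, -0.3]
opening: 0.699
gripper_force: 1.5
```

Emit:
carry_out:
  steps:
    - [0,0,0,0,-0.005,0,0.3]
    - [0,0,0,0,-0.003,0,0.3]

```text
clock: 26.05
ee_pos: [0.5089, -0.2432, 0.1999]
eef_rot: [-2.238, -2.204, 0.0]
force: [-1.1, 3.0, -1.3]
opening: 0.699
gripper_force: 1.3
```

Emit:
carry_out:
  steps:
    - [0,0,0,0,-0.003,0,0.3]
    - [0,0,0,0,0,0,0.3]

```text
clock: 26.3
ee_pos: [0.5091, -0.2463, 0.2003]
eef_rot: [2.238, 2.204, -0.001]
force: [0.2, 1.6, -0.9]
opening: 0.702
gripper_force: 0.6
```

Emit:
carry_out:
  steps:
    - [0,0,0,0,-0.002,0,0.3]
    - [0,0,0,0,-0.001,0,0.3]

```text
clock: 26.55
ee_pos: [0.5091, -0.2483, 0.2003]
eef_rot: [-2.237, -2.203, -0.002]
force: [0.2, 9.6, 3.8]
opening: 0.7
gripper_force: 4.6
```

```bash
python3 c.py
```

```text
tcp [ 0.5091 -0.2483  0.2003] yaw of y -0.87
499 [238 239 240 241 245 246 247 305 307 313 325] [0.6    0.5978 0.5957 0.5935 0.5849 0.5827 0.5806 0.4568 0.4526 0.4399
 0.4145]
514 [247 313 337] [0.58   0.4389 0.3881]
529 [247 253 256] [0.5793 0.5664 0.5599]
265 [455 459 460 461 462 463 464 466 468 469 471 472 473 477 478 484 485] [-0.2316 -0.2402 -0.2424 -0.2445 -0.2467 -0.2489 -0.251  -0.2554 -0.2597
 -0.2619 -0.2662 -0.2684 -0.2706 -0.2793 -0.2814 -0.2945 -0.2967]
280 [462] [-0.2454]
295 [462 463 465 468 469] [-0.2443 -0.2464 -0.2507 -0.2572 -0.2594]
```

Emit:
carry_out:
  steps:
    - [0,0,0,0,-0.001,0,0.3]
    - [0,0,0,0,-0.001,0,0.3]
    - [0,0,0,0,0,0,0.3]

```text
clock: 26.98
ee_pos: [0.5092, -0.2489, 0.2003]
eef_rot: [-2.235, -2.201, -0.005]
force: [-0.6, 14.0, 6.7]
opening: 0.702
gripper_force: 7.2
```

The carrier is against the back stop: force climbs to 14 N with no further travel. I back off, lift, and return to the pin.

Emit:
carry_out:
  steps:
    - [0,0,0,0,0.02,0,0.3]
    - [0,0,0,0,0.05,0,0.3]
    - [0,0,0,0,0,0.05,0.3]
    - [0,0,0,0,0,0.05,0.6]
    - [0,0,0,0,0,0.05,0.6]

```text
clock: 27.6
ee_pos: [0.509, -0.1807, 0.3523]
eef_rot: [2.236, 2.203, -0.001]
force: [0.7, 0.3, -0.1]
opening: 0.403
gripper_force: 0.0
```

Emit:
carry_out:
  steps:
    - [0,0,0,0.055,0.008,0,0.6]
    - [0,0,0,0.055,0.008,0,0.6]
    - [0,0,0,0.019,0.002,0,0.6]
    - [0,0,0,0,0,0,0.6]
    - [0,0,0,0,0,0,0.6]

```text
clock: 28.22
ee_pos: [0.6375, -0.1631, 0.3502]
eef_rot: [2.238, 2.204, -0.001]
force: [-0.1, 0.9, 0.4]
opening: 0.4
gripper_force: 0.0
```

```bash
python3 - <<'E'
from h import *
tool(); w=shot("wrist"); u=px(w,[(.6381,-.1615,.125),(.6381,-.1615,.06)]).round(); print(u)
b=w["img"][60:300,200:560].max(2)<35
n,l,s,c=cv2.connectedComponentsWithStats(b.astype(np.uint8)); print(s[s[:,4]>80][:8]+[200,60,0,0,0],)
E
```

```text
tcp [ 0.6375 -0.1631  0.3502] yaw of y -0.88
[[329. 260.]
 [328. 230.]]
[[  200    60   360   240 85473]
 [  304   222    23    49   841]]
```

The pin shows at column ~315 against a predicted 328, so it is about 6.5 mm to −x. The radius check of 89.6 mm fits that. I correct for it and pinch.

Emit:
carry_out:
  steps:
    - [0,0,0,-0.006,0.0012,0,0.6]
    - [0,0,0,0,0,-0.048,0.6]
    - [0,0,0,0,0,-0.048,0.6]
    - [0,0,0,0,0,0,0.6]
    - [0,0,0,0,0,0,1]

```text
clock: 28.9
ee_pos: [0.6325, -0.1623, 0.2565]
eef_rot: [2.237, 2.202, 0.002]
force: [0.5, 0.2, 0.9]
opening: 0.2
gripper_force: 0.0
```

Emit:
carry_out:
  steps:
    - [0,0,0,0,0,0,1]
    - [0,0,0,0,0,0,1]

```text
clock: 29.15
ee_pos: [0.6328, -0.1624, 0.257]
eef_rot: [2.236, 2.202, 0.002]
force: [-2.5, -0.9, 6.0]
opening: 0.143
gripper_force: 58.9
```

```bash
python3 - <<'E'
from h import *
tool(); p=ctrl.observe()["ee_pos"][:2]; h=np.array([.6005,-.2454]); d=p-h; r=np.linalg.norm(d); a0=np.arctan2(d[1],-d[0]); print(r,a0)
q=p
for a in np.linspace(a0,0.0175,12)[1:]:
    n=h+r*np.array([-np.cos(a),np.sin(a)]); print(a.round(2),(n-q).round(4)); q=n
E
```

```text
tcp [ 0.6328 -0.1624  0.257 ] yaw of y -0.88
0.0890884771945334 1.9417897446260999
1.77 [-0.0149  0.0044]
1.59 [-0.0155  0.0017]
1.42 [-0.0155 -0.001 ]
1.24 [-0.0151 -0.0037]
1.07 [-0.0142 -0.0063]
0.89 [-0.0129 -0.0087]
0.72 [-0.0112 -0.0108]
0.54 [-0.0092 -0.0126]
0.37 [-0.0068 -0.014 ]
0.19 [-0.0043 -0.015 ]
0.02 [-0.0016 -0.0155]
```

Emit:
carry_out:
  steps:
    - [0,0,0,-0.0149,0.0044,0,1]
    - [0,0,0,-0.0155,0.0017,0,1]
    - [0,0,0,-0.0155,-0.001,0,1]
    - [0,0,0,-0.0151,-0.0037,0,1]

```text
clock: 29.65
ee_pos: [0.5722, -0.1601, 0.2569]
eef_rot: [2.233, 2.202, 0.006]
force: [7.0, 3.9, 3.2]
opening: 0.141
gripper_force: 59.4
```

Emit:
carry_out:
  steps:
    - [0,0,0,-0.0142,-0.0063,0,1]
    - [0,0,0,-0.0129,-0.0087,0,1]
    - [0,0,0,-0.0112,-0.0108,0,1]
    - [0,0,0,-0.0092,-0.0126,0,1]

```text
clock: 30.15
ee_pos: [0.5244, -0.1994, 0.2568]
eef_rot: [2.235, 2.202, 0.003]
force: [5.0, 5.2, 6.8]
opening: 0.142
gripper_force: 59.7
```

Emit:
carry_out:
  steps:
    - [0,0,0,-0.0068,-0.014,0,1]
    - [0,0,0,-0.0043,-0.015,0,1]
    - [0,0,0,-0.0016,-0.0155,0,1]
    - [0,0,0,0,0,0,1]
    - [0,0,0,0,0,0,1]

```text
clock: 30.78
ee_pos: [0.5104, -0.2455, 0.2567]
eef_rot: [2.238, 2.202, -0.006]
force: [-9.9, -4.7, 11.2]
opening: 0.146
gripper_force: 60.0
```

Emit:
carry_out:
  steps:
    - [0,0,0,0,-0.003,0,1]
    - [0,0,0,0,0,0,1]

```text
clock: 31.02
ee_pos: [0.5104, -0.248, 0.2567]
eef_rot: [2.238, 2.204, -0.005]
force: [-9.7, -1.6, 12.6]
opening: 0.146
gripper_force: 60.2
```

Emit:
carry_out:
  steps:
    - [0,0,0,0,0,0,0.6]
    - [0,0,0,0,0,0,0.6]
    - [0,0,0,0,0,0.05,0.6]
    - [0,0,0,0,0.02,0.05,0.6]
    - [0,0,0,0,0.05,0,0.6]

```text
clock: 31.65
ee_pos: [0.5123, -0.1776, 0.3595]
eef_rot: [2.234, 2.194, 0.004]
force: [0.1, 1.2, -1.4]
opening: 0.402
gripper_force: 0.0
```

Emit:
carry_out:
  steps:
    - [0,0,0,0,0.06,0,0.6]
    - [0,0,0,0,0.06,0,0.6]
    - [0,0,0,0,0.06,0,0.6]
    - [0,0,0,0,0.06,0,0.6]
    - [0,0,0,0,0,0,0.6]

```text
clock: 32.28
ee_pos: [0.5103, 0.0672, 0.354]
eef_rot: [-2.231, -2.211, -0.001]
force: [0.4, -1.0, 0.5]
opening: 0.402
gripper_force: 0.0
```

```bash
python3 - <<'E'
from h import *
tool(); t=shot("top")
b=t["img"][225:330,430:500].max(2)<40
n,l,s,c=cv2.connectedComponentsWithStats(b.astype(np.uint8)); print(s[1:][s[1:,4]>20]+[430,225,0,0,0])
print("pred shut pin top/base",px(t,[(.5105,-.2438,.125),(.5105,-.2438,.055),(.5105+.09*(1-np.cos(.12)),-.2438+.0108,.125)]).round(1))
print("pred home carrier slot corners",px(t,[(.5103,-.2588,.06),(.5069,-.4508,.06)]).round(1))
m=(cv2.cvtColor(t["img"],cv2.COLOR_RGB2HSV)[:,:,1]<110).astype(int)
for r in (266,290,298): n=np.nonzero(np.diff(m[r,440:600]))[0]+440; print(r,n,onz(t,[(v+.5,r) for v in n],.06)[:,1].round(4))
g=cv2.cvtColor(t["img"],cv2.COLOR_RGB2GRAY); 
print(g[270,465:565].tolist()); print(g[295,465:565].tolist())
E
```

```text
tcp [0.5103 0.0672 0.354 ] yaw of y -0.52
[[457 258  16  31 156]
 [475 261   6  42 101]]
pred shut pin top/base [[471.1 280.9]
 [461.1 281.1]
 [465.8 280.7]]
pred home carrier slot corners [[468.7 281. ]
 [555.6 280.5]]
266 [454 475 476] [-0.2293 -0.2748 -0.277 ]
290 [460 568 569] [-0.2403 -0.479  -0.4813]
298 [461 574 575 579 580] [-0.2419 -0.4918 -0.4941 -0.5033 -0.5056]
[44, 41, 34, 54, 93, 92, 88, 88, 92, 88, 44, 20, 23, 36, 49, 46, 45, 55, 69, 79, 91, 91, 90, 93, 94, 92, 93, 94, 96, 91, 95, 88, 65, 67, 69, 62, 67, 68, 66, 60, 62, 99, 113, 111, 121, 59, 83, 93, 89, 84, 88, 86, 91, 76, 52, 73, 64, 64, 61, 69, 65, 62, 60, 115, 143, 82, 115, 94, 86, 90, 89, 87, 89, 86, 85, 64, 59, 56, 56, 64, 62, 63, 60, 61, 57, 65, 94, 103, 98, 111, 125, 137, 118, 59, 60, 60, 43, 50, 59, 60]
[39, 42, 41, 51, 78, 93, 88, 89, 85, 93, 71, 33, 28, 40, 45, 41, 47, 45, 60, 80, 83, 90, 88, 89, 91, 90, 89, 94, 94, 90, 97, 95, 76, 61, 67, 66, 63, 56, 58, 62, 51, 70, 105, 98, 115, 120, 35, 94, 91, 81, 91, 89, 84, 84, 62, 48, 58, 61, 67, 70, 65, 66, 69, 58, 120, 141, 76, 114, 97, 87, 86, 87, 86, 85, 86, 82, 53, 61, 64, 70, 55, 59, 65, 69, 58, 60, 74, 99, 97, 102, 110, 128, 140, 143, 41, 62, 59, 41, 44, 60]
```

```bash
python3 - <<'E'
from h import *
t=shot("top")
m=(cv2.cvtColor(t["img"],cv2.COLOR_RGB2HSV)[:,:,1]<110).astype(int)
for r in range(244,292,3): print(r,np.nonzero(m[r,440:490])[0][:1]+440,t["img"][r,446:476].max(1).tolist())
print("bar axis pred a=0/.12",px(t,[(.6005,-.2454,.055),(.5105,-.2438,.055),(.5112,-.233,.055)]).round(1))
E
```

```text
244 [451] [155, 158, 160, 164, 145, 76, 52, 66, 110, 84, 43, 116, 121, 89, 89, 89, 121, 63, 100, 100, 96, 97, 97, 88, 108, 162, 158, 152, 162, 154]
247 [451] [158, 155, 157, 162, 127, 68, 55, 54, 53, 46, 46, 117, 118, 112, 109, 113, 113, 87, 86, 169, 114, 92, 87, 107, 172, 164, 163, 156, 159, 156]
250 [455] [156, 156, 162, 154, 157, 161, 163, 166, 169, 76, 51, 116, 120, 109, 111, 111, 112, 54, 85, 168, 166, 159, 150, 154, 153, 155, 134, 145, 144, 143]
253 [455] [155, 157, 156, 157, 152, 158, 157, 160, 169, 74, 34, 116, 118, 110, 107, 114, 114, 105, 93, 54, 50, 43, 41, 32, 58, 45, 56, 49, 47, 51]
256 [455] [154, 159, 158, 160, 156, 160, 152, 161, 170, 77, 57, 117, 118, 113, 109, 109, 138, 99, 100, 106, 110, 175, 133, 147, 148, 148, 150, 148, 147, 149]
259 [455] [159, 155, 152, 157, 157, 159, 158, 160, 138, 61, 60, 120, 115, 112, 108, 114, 130, 11, 19, 44, 47, 40, 72, 93, 92, 89, 94, 88, 82, 61]
262 [455] [162, 158, 156, 159, 157, 155, 161, 163, 142, 62, 62, 121, 115, 114, 106, 121, 82, 16, 19, 42, 40, 40, 59, 91, 91, 91, 91, 92, 81, 43]
265 [455] [161, 153, 155, 156, 152, 158, 158, 16
[... 598 characters left out ...]
6, 117, 108, 112, 117, 49, 25, 32, 41, 40, 34, 46, 69, 89, 92, 94, 95, 82, 54]
280 [455] [155, 157, 156, 159, 159, 156, 159, 168, 112, 46, 76, 9, 0, 0, 13, 8, 1, 0, 1, 17, 26, 20, 17, 23, 9, 16, 50, 89, 76, 58]
283 [455] [154, 154, 157, 158, 155, 157, 160, 165, 116, 42, 110, 88, 45, 7, 9, 0, 1, 7, 16, 0, 0, 8, 23, 22, 28, 33, 48, 57, 57, 48]
286 [456] [161, 155, 160, 157, 155, 156, 159, 163, 126, 87, 123, 106, 108, 98, 106, 105, 26, 18, 51, 34, 23, 34, 35, 60, 73, 68, 66, 48, 52, 42]
289 [461] [90, 81, 140, 161, 159, 160, 155, 158, 158, 159, 154, 159, 159, 165, 168, 66, 44, 44, 42, 42, 44, 39, 47, 74, 96, 85, 89, 93, 91, 63]
bar axis pred a=0/.12 [[460.2 239.1]
 [461.1 281.1]
 [456.1 280.9]]
```

The bar is parallel to the bay mouth, with an estimated latch angle of about 0.03 rad. The carrier's edge lies at its predicted home column (468) and the arm is clear, so I hand in.

```bash
python3 -c "
from cell import ctrl
print(ctrl.hand_in())"
```

```text
the job is handed in; nothing more can be done
None
```

I handed the job in with all three sections present standing in the carrier, the carrier home against the back stop and the latch bar shut at about 0.03 rad; no verdict came back.

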